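Open the slide-waste bin with its hand lever

TASK

The long grey slide box has been left with one end under the rubber pad of the slide-waste bin's lever. Push the slide box out from under the lever, keeping it flat on the bench, then press the pad fully down so that the lever raises the heavy steel flap, and finish while still holding it down with the flap open. Use only the fingertips or the outside of the fingers: grasp and lift nothing, do not touch the flap itself, and leave everything else on the bench where it stands.

Things in the scene. Friction and masses are not known exactly. Their poses are not given: they have to be found in the camera images.
- station: Slide-waste station, fixed to the bench: a grey base plate with two fulcrum posts (92 mm above the plate, 52 mm across) and a white steel bin (170 x 175 x 100 mm) under a steel flap. Origin on the bench directly below the lever's pivot, which is 85 mm up. Its y axis runs along the lever: the bin and flap lie at +y (from 43 to 215 mm), the long arm of the lever sticks out over the bench to -y, up to 220 mm from the origin; x is across the lever.
- paddle (a point): Centre of the top face of the rubber pad at the long end of the lever, where to press; it moves with the lever. The pad is 46 mm (station x) by 56 mm (station y) and 6 mm thick, on a steel bar 22 mm wide and 10 mm thick; pad and bar together are 16 mm thick. It lies 190 mm from the pivot along the lever; at rest its top is about 134 mm above the bench, fully down about 58 mm.
- lever (a joint): Angle of the lever about its pivot, rad: 0 at rest (pad up), grows as the pad is pressed down, stop at 0.40 (fully down). It takes roughly 7 to 15 N at the pad, and the lever swings back when let go. With the slide box under the pad it cannot go past about 0.28.
- flap (a joint): Opening angle of the heavy steel flap (174 x 176 x 7 mm, 0.9 to 1.5 kg) over the bin, rad: 0 shut, about 0.8 with the lever fully down. Its hinge is on the lever side of the bin and the short end of the lever pushes it up from below; it falls shut when the lever is let go.
- slidebox: Loose closed grey slide box with a black seam and a paper label on top, 60 mm (its x) by 200 mm (its y) by 65 mm tall, about 0.45 kg. Origin at the centre of its underside. It starts roughly in line with the lever, lying away from the bin, its +y end reaching 20 to 50 mm in under the pad; the rest of it sticks out beyond the lever's end.
- objective: Not part of the job, leave alone: microscope objective lens, bright metal, 30 mm across, 46 mm tall, standing on the bench; origin at the centre of its underside
- petri: Not part of the job, leave alone: small white open dish, 60 mm across, 16 mm tall; origin at the centre of its underside
- dropper: Not part of the job, leave alone: small amber dropper bottle with black cap, 32 mm across, 70 mm tall; origin at the centre of its underside
- reagent: Not part of the job, leave alone: amber reagent bottle with white cap, 64 mm across, 140 mm tall; origin at the centre of its underside
- mug: Not part of the job, leave alone: white mug, 80 mm across, 90 mm tall; origin at the centre of its underside
- slidepack: Not part of the job, leave alone: paper pack of slides, 80 x 30 x 26 mm; origin at the centre of its underside
- jar: Not part of the job, leave alone: clear jar with black cap, 56 mm across, 60 mm tall; origin at the centre of its underside
There are look-alikes about, which are no part of the job. Leave any yellow look-alike of the slidebox alone.

How it is judged (in metres and radians):
At the end, for the whole second after the job is handed in: The lever is held down by the fingers (joint above 0.35 of 0.40 rad, more than 1 N on it, not moving), the flap is open (above 0.65 rad), and the slide box stands flat and still on the bench, not touching the lever (value of joint lever above 0.35 rad and value of joint flap above 0.65 rad and contact force between the fingers and lever above 1 N and contact force between slidebox and lever below 0.5 N and height (world z) of slidebox below 0.008 m and angle between slidebox's own z axis and vertical below 0.05 rad and linear speed of slidebox below 0.02 m/s and velocity of joint lever between -0.1 and 0.1 rad/s); the arm keeps its last pose, push and grip.
It fails at once if the slide box is lifted or tipped (height (world z) of slidebox above 0.02 m or angle between slidebox's own z axis and vertical above 0.25 rad).
It fails at once if the robot touches the flap (contact force between the arm and flap above 1 N).
It fails at once if the fingers touch the flap (contact force between the fingers and flap above 1 N).
It fails at once if a bystander is moved more than 20 mm or lifted (distance of any of objective, petri, dropper, reagent, mug, slidepack, jar from where it was at the start of the episode above 0.02 m).
It also fails if it takes over 38 s, if anything falls off the work surface, if the arm or the gripper's body presses on something with over 40 N, if the wrist force passes 120 N, or if a joint passes its speed limit or range.

ROBOT

A 6-joint arm with a two-finger parallel gripper is mounted at the origin on the work surface. World frame = base frame: x ahead of the robot, y to its left, z up, the work surface at z = 0. Lengths are in mm, angles in rad, forces in N, time in s.
With the tool pointing down it reaches from about 325 to 925 mm from the base axis. Payload 3.1 kg.
Tool frame: the origin (TCP) lies at the very end of the fingers, on their centre line; the grasp point (between the pads) lies 19 mm behind it; z points along the fingers, y is the direction in which the jaws open and shut (so a half turn about z gives the same grasp; the last joint's range is limited). The gripper opens to 85 mm and grips with 20 to 120 N. Pads are 22 mm wide; open, the fingers measure 114 mm over their backs; the gripper's body (76 mm by 85 mm) begins 54 mm behind the grasp point. The pads swing forward as they close: fully open they stand 13 mm farther back than shut.
Start: joints at [-0.112, 0.217, 1.613, -0, 1.311, -0.112], TCP at [625.011, 0.021, 231.3] pointing down, gripper open.
Joint ranges: [-2.75, 2.75], [-0.78, 2.1], [0.31, 2.55], [-1.13, 4.27], [0.13, 2.63], [-2.58, 2.58]. Speed limits (rad/s): [2.79, 2.79, 3.14, 3.14, 3.14, 3.14].

INTERFACE

Orientations are given as a unit quaternion [x, y, z, w].
In Python, from bench import telemetry, viewer, hand_in gives the robot as it stands.
- The arm moves only by the tool servo_tool, never from a script. Its argument "deltas" is a list of rows, each an object of numbers: "x", "y", "z": the shift along the tool's x, y, z in m; "wx", "wy", "wz": the turn, a rotation vector about the tool's x, y, z in degrees. In form: [{"x": .., "y": .., "z": .., "wx": .., "wy": .., "wz": ..}, ...]. A call has 1 to 5 rows; each row shifts and turns the commanded pose from where the row before left it, along the tool's axes as they then stand; what a row does not reach is not made up. A row lasts 1/10 s, in which the tool goes at most 50 mm and 8.59 degrees, less where a joint would pass 70% of its speed; a pose out of reach is approached as far as the arm can. A call with a gripper value outside its range is refused whole. "jaw" is the closure, from 0 (fully open) to 1 (shut), set as the call begins (left out, the last holds). The fingers move at their own pace and stop on an object; "force" is the grip in N (left out, the last holds). Time passes only in rows, so rows that do not move let the fingers close. It gives the time, the measured TCP pose, the force and the opening at its end, in the units of the state.
- telemetry.sense(): the state, without advancing time (a new reading comes with each control period).
- viewer.camera(name): name is "scene" or "side" or "wrist"; returns the picture (384x512x3 uint8, red, green, blue); there is no depth.
- viewer.get_calibration(name): a dict with "fx", "fy", "cx", "cy" (pixels), "k1" (the pictures are not rectified: a ray, as slopes to the right and down, at radius r is drawn at 1 + k1 r^2 times it, then the intrinsics apply), "rvec" (rotation vector, rad) and "tvec" (3), from world to camera coordinates, as OpenCV has them. Camera axes: x right, y down, z forward; pixel columns grow to the right and rows downward; lengths in mm; the calibration is good to about 2 mm. A picture is of the moment at which its call begins: read the wrist's pose just before it. get_calibration takes no time and is no camera call; for the wrist camera it gives the pose at the moment of the call.
- hand_in(): hands the job in, once; it reports no verdict.
The state is a dict: "time": time; "joint_positions": joint angles; "qvel": joint speeds; "joint_torque": joint torques, N m; "tcp_pos": TCP position; "ee_rot": TCP orientation; "ft_force": force on the tool from outside, world axes, zero at the start; "torque": the same for the moment, N m; "gripper_width": opening from 0.0 (shut) to 1.0 (fully open).
Only numpy, scipy, OpenCV 4.12 (cv2) and the standard library are available. Lean on these libraries where they do the work, as an engineer would, in place of code of your own. Each camera call takes 0.05 s, during which the arm holds its last target. There are 200 camera calls.

## Working session

There is one attempt and no reset: what is moved stays moved. The work goes in short steps, Python scripts to look and compute and a tool call to move; the robot and the scene stay as the last step left them, time stands still between calls to the robot, and variables do not carry over. Pictures are saved under pics/ and viewed, about 8 in all and at most 12, crops included, and the job is handed in when it is done.

Besides the shell and the picture viewer there is one more tool, called after "Call:" in YAML: its name, and indented under it one key for each argument. servo_tool: Moves the arm, as the interface text tells. Its arguments: {"type":"object","properties":{"deltas":{"type":"array","items":{"type":"object","properties":{"x":{"type":"number"},"y":{"type":"number"},"z":{"type":"number"},"wx":{"type":"number"},"wy":{"type":"number"},"wz":{"type":"number"}}}},"jaw":{"type":"number"},"force":{"type":"number"}},"required":["deltas"]}

```bash
mkdir -p pics; python3 - <<'E'
from bench import telemetry, viewer
import cv2,numpy as np
s=telemetry.sense();print(s)
for n in("scene","side"):
    im=viewer.camera(n);cv2.imwrite(f"pics/{n}0.png",cv2.resize(im[:,:,::-1],None,fx=1.5,fy=1.5));np.save(f"{n}0.npy",im)
    print(n,viewer.get_calibration(n))
E
```

```text
{'time': 0.0, 'joint_positions': array([-1.12208044e-01,  2.17759561e-01,  1.61493908e+00, -3.69569600e-06,
        1.31131010e+00, -1.12197447e-01]), 'qvel': array([-0.00064141,  0.00181029, -0.00071529,  0.001787  , -0.00122862,
       -0.0010222 ]), 'joint_torque': array([-2.90135131e-04, -3.96841800e+01, -3.03850436e+01, -2.80225659e-04,
        9.87685227e-03,  9.68610237e-06]), 'tcp_pos': array([6.24177516e+02, 1.08735329e-01, 2.29962349e+02]), 'ee_rot': array([ 0.70710968,  0.70710286, -0.00075459, -0.00094337]), 'ft_force': array([-0.48699749, -0.30434265,  0.85113837]), 'torque': array([ 0.0486987 , -0.023233  , -0.07957735]), 'gripper_width': 1.002109173548406}
scene {'fx': 444.098816598594, 'fy': 444.098816598594, 'cx': 251.2295395927253, 'cy': 190.39576042363578, 'k1': -0.10973105751269488, 'rvec': array([ 1.62737117,  1.74281391, -0.86632566]), 'tvec': array([ 160.44163523, -217.4464355 , 1593.64530851])}
side {'fx': 467.79528463990914, 'fy': 467.79528463990914, 'cx': 259.14441230131587, 'cy': 196.91396887374958, 'k1': -0.17110221224315478, 'rvec': array([ 2.16990008, -0.09814288,  0.03239989]), 'tvec': array([-481.61616827,   49.82806833, 1341.4410458 ])}
```

View pics/scene0.png

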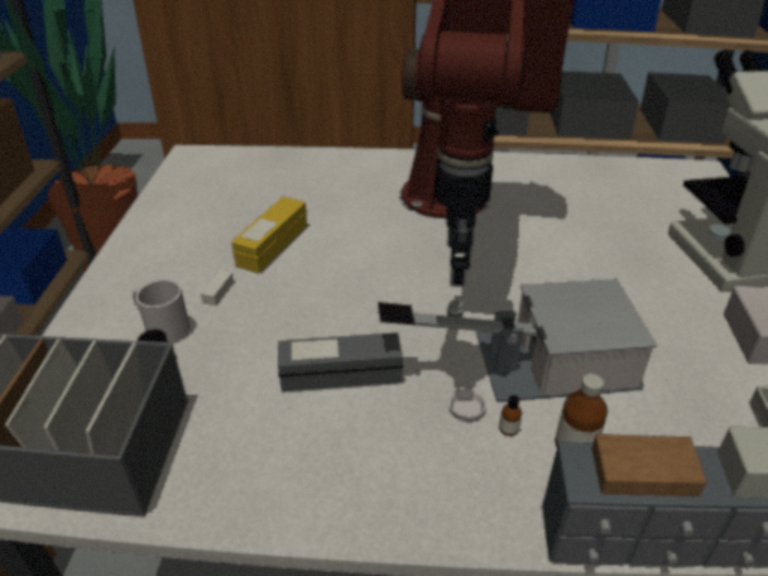

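View pics/side0.png

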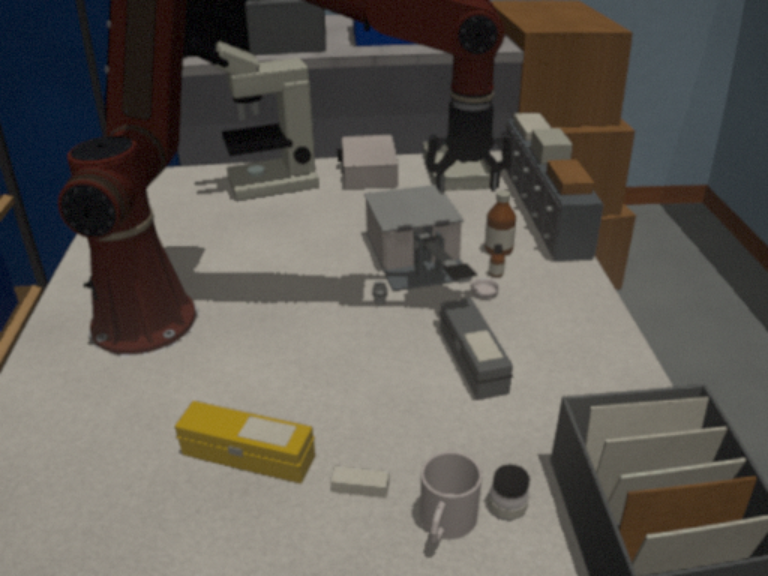

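The scene view (1.5x) shows the dark grey box at (340,360), the pad at (395,313) and the bin at (585,330). The yellow box at (270,233) is the look-alike. The grey one has a label and sits in line under the pad, so it is the one meant. I'll enlarge it to confirm and pick points.

```bash
python3 - <<'E'
import cv2,numpy as np
a=np.load("scene0.npy")[180:275,180:440];b=np.load("side0.npy")[115:270,225:360]
f=lambda i,k:cv2.resize(cv2.convertScaleAbs(i[:,:,::-1],alpha=1.4),None,fx=k,fy=k,interpolation=cv2.INTER_CUBIC)
cv2.imwrite("pics/a.png",f(a,3)); cv2.imwrite("pics/b.png",f(b,3.8))
E
```

```text
(no output)
```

View pics/a.png

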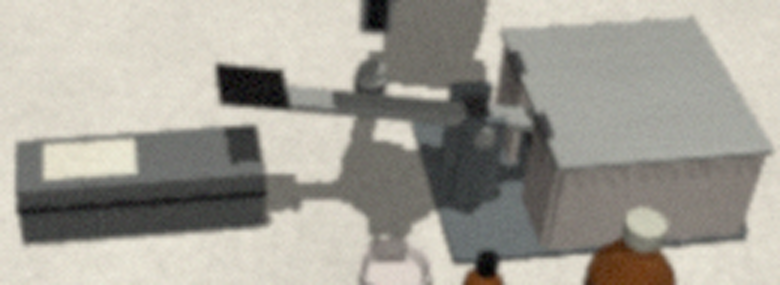

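View pics/b.png

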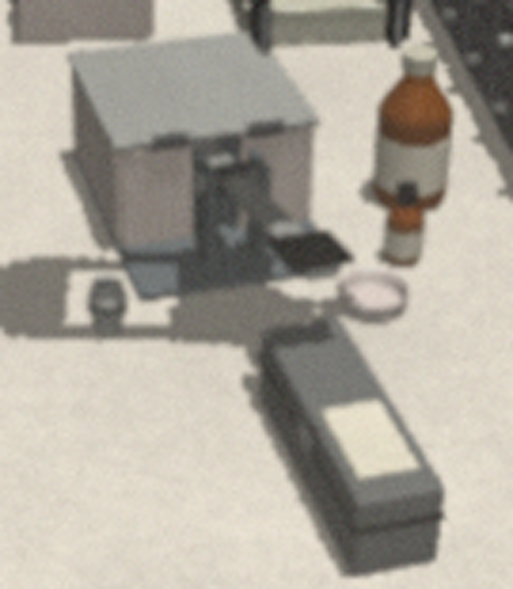

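```bash
cat > h.py <<'E'
import numpy as np,cv2
from scipy.optimize import least_squares
from bench import viewer
def proj(n,P,c=None):
    c=c or viewer.get_calibration(n); K=np.array([[c['fx'],0,c['cx']],[0,c['fy'],c['cy']],[0,0,1]])
    return cv2.projectPoints(np.array(P,float).reshape(-1,3),c['rvec'],c['tvec'],K,np.array([c['k1'],0,0,0.]))[0][:,0]
def ray(n,uv,z):
    return least_squares(lambda p:(proj(n,[p[0],p[1],z])-uv).ravel(),[600,0]).x
A=lambda p:(np.array(p,float)+.5)/3-.5+[180,180]
B=lambda p:(np.array(p,float)+.5)/3.8-.5+[225,115]
def T(q,P):
    c,s=np.cos(q[2]),np.sin(q[2]);P=np.array(P,float)
    return np.c_[q[0]+c*P[:,0]-s*P[:,1],q[1]+s*P[:,0]+c*P[:,1],P[:,2]]
E
python3 - <<'E'
from h import *
bs=A([(17,143),(258,127),(267,180),(20,198),(24,242),(267,222)]);bsP=[(-30,-100,65),(-30,100,65),(30,100,65),(30,-100,65),(30,-100,0),(30,100,0)]
bd=B([(441,487),(357,503),(262,352),(345,573),(433,560)]);bdP=[(30,-100,65),(-30,-100,65),(-30,100,65),(-30,-100,0),(30,-100,0)]
r=least_squares(lambda q:np.r_[(proj('scene',T(q,bsP))-bs).ravel(),(proj('side',T(q,bdP))-bd).ravel()],[700,-250,0]);print('box',r.x,np.abs(r.fun).max(),r.fun.round(1))
def pad(x,l):
    a=.2;return (x,-(l*np.cos(a)-11*np.sin(a)),85+l*np.sin(a)+11*np.cos(a))
pp=[pad(-23,218),pad(-23,162),pad(23,162),pad(23,218)]
ps=A([(218,65),(284,70),(290,107),(222,102)]);pd=B([(300,272),(268,238),(315,232),(352,257)])
fl=lambda y,z:[(-87,y,z),(-87,y+176,z),(87,y+176,z),(87,y,z)]
fs=A([(502,32),(695,18),(772,150),(553,167)]);fd=B([(115,148),(72,55),(248,37),(315,122)])
def f(q):
    P=np.r_[T(q,pp),T(q,fl(q[3],q[4]))]
    return np.r_[(proj('scene',P)-np.r_[ps,fs]).ravel(),(proj('side',P)-np.r_[pd,fd]).ravel()]
r=least_squares(f,[700,100,0,43,107]);print('stn',r.x,r.fun.round(1))
print('pad rest',T(r.x,[pad(0,190)]),'pad down',T(r.x,[(0,-188.4,58)]))
sc=lambda p:np.array(p)/1.5
for n,ps_,pd_,z in(('objtop',A((372,70)),B((107,285)),46),('petri',A((395,262)),B((372,295)),10)):
    print(n,ray('scene',ps_,z),ray('side',pd_,z))
for n,p,z in(('drop',sc((511,430)),5),('reag',sc((592,382)),140)):print(n,ray('scene',p,z))
E
```

```text
box [ 6.16024158e+02 -1.76332029e+02  1.65522704e-01] 6.868131841705775 [-0.  -1.5 -0.  -1.5 -0.1 -2.7 -1.6 -2.8 -0.2  1.4 -0.5  2.3  1.1 -0.6
 -0.1 -0.4 -0.5 -6.9  1.4  1.2  0.8  0.2]
stn [5.72037508e+02 9.51453593e+01 1.65003363e-01 4.08121028e+01
 1.01361660e+02] [-1.2 -0.9 -0.4 -0.5  0.3 -0.4 -0.7 -0.8 -1.1 -0.4 -1.   0.1  0.4  0.5
  1.4  0.7 -2.4 -2.1 -0.6 -0.4  3.2 -1.2  0.7 -0.7 -0.8  0.4 -2.   0.1
  1.5 -1.3  1.  -0.1]
pad rest [[602.2650297  -86.38243298 133.52790521]] pad down [[602.98327248 -90.69575478  58.        ]]
objtop [471.53604769  15.29391838] [466.38479156  10.17281882]
petri [669.01686931  32.22613202] [676.84228886  28.50541969]
drop [721.97093613  98.64237784]
reag [745.85291308 192.70723918]
```

The crops confirm the grey labelled box under the pad. The fit puts the box at about (616,-176) and the pad at (602,-86), both with yaw 0.165. I plan a sideways push along station +x: the open fingers, set along the box, give two contact points either side of its centre. First I'll turn the tool so that tool x is station +x and tool y is station -y.

Call:
servo_tool:
  deltas:
    - {"wz": 8.05}
    - {"wz": 8.05}
    - {"wz": 8.05}
    - {"wz": 8.05}
    - {"wz": 8.05}
  jaw: 0

```text
validation failed for argument at $.de...
```

Call:
servo_tool:
  deltas:
    - {"wz": 8.05}
    - {"wz": 8.05}
    - {"wz": 8.05}
    - {"wz": 8.05}
    - {"wz": 8.05}

```text
validation failed for argument at $.de...
```

```bash
python3 - <<'E'
from h import *
from bench import telemetry
from scipy.spatial.transform import Rotation as R
s=telemetry.sense();M=R.from_quat(s['ee_rot']).as_matrix();print(s['time'],s['tcp_pos'],M.round(3))
c,sn=np.cos(.165),np.sin(.165)
# start point: station-frame offset from box centre: x -75, y -15
b=np.array([616,-176.]);t=b+[-75*c+15*sn,-75*sn-15*c];print(t,M.T@(np.r_[t,120]-s['tcp_pos']))
print('jar',ray('scene',np.array((152,340))/1.5,60),ray('side',np.array((510,482))/1.5,60),'mug',ray('side',np.array((450,470))/1.5,90),'pack',ray('side',np.array((360,475))/1.5,26))
E
```

```text
0.1 [6.24254387e+02 1.12360755e-01 2.30068701e+02] [[-0.     1.    -0.002]
 [ 1.     0.     0.   ]
 [ 0.    -0.002 -1.   ]]
[ 544.48240831 -203.11520015] [-203.25366475  -79.53568331  110.19143271]
jar [ 615.23633876 -493.66094232] [ 605.48532058 -507.97730696] mug [ 523.16725022 -503.98789297] pack [ 405.68657497 -445.14532802]
```

Call:
servo_tool:
  deltas:
    - {"x": 0,"y": 0,"z": 0,"wx": 0,"wy": 0,"wz": 8.05}
    - {"x": 0,"y": 0,"z": 0,"wx": 0,"wy": 0,"wz": 8.05}
    - {"x": 0,"y": 0,"z": 0,"wx": 0,"wy": 0,"wz": 8.05}
    - {"x": 0,"y": 0,"z": 0,"wx": 0,"wy": 0,"wz": 8.05}
    - {"x": 0,"y": 0,"z": 0,"wx": 0,"wy": 0,"wz": 8.05}
  jaw: 0

```text
time: 0.6
tcp_pos: [624.5, 0.1, 230.5]
ee_rot: [0.908, 0.418, -0.001, -0.0]
ft_force: [-0.3, -0.4, 0.3]
gripper_width: 0.998
```

Call:
servo_tool:
  deltas:
    - {"x": 0,"y": 0,"z": 0,"wx": 0,"wy": 0,"wz": 8.05}
    - {"x": 0,"y": 0,"z": 0,"wx": 0,"wy": 0,"wz": 8.05}
    - {"x": 0,"y": 0,"z": 0,"wx": 0,"wy": 0,"wz": 8.05}
    - {"x": 0,"y": 0,"z": 0,"wx": 0,"wy": 0,"wz": 8.05}
    - {"x": 0,"y": 0,"z": 0,"wx": 0,"wy": 0,"wz": 8.05}

```text
time: 1.1
tcp_pos: [624.5, 0.1, 230.5]
ee_rot: [0.997, 0.08, -0.001, -0.0]
ft_force: [0.3, -0.6, -0.1]
gripper_width: 1.0
```

```bash
cat > go.py <<'E'
from h import *
from bench import telemetry
from scipy.spatial.transform import Rotation as R
import sys
s=telemetry.sense();M=R.from_quat(s['ee_rot']).as_matrix();print(s['time'],s['tcp_pos'].round(1),s['ft_force'].round(1),s['joint_positions'].round(2),s['gripper_width'])
print(M.round(3));t=np.array(eval(sys.argv[1]),float);print('delta',M.T@(t-s['tcp_pos']))
E
python3 go.py "(544.5,-203,120)"
```

```text
1.1 [6.245e+02 1.000e-01 2.305e+02] [ 0.3 -0.6 -0.1] [-0.11  0.22  1.61 -0.    1.31  1.3 ] 1.000151353261576
[[ 0.987  0.159 -0.001]
 [ 0.159 -0.987  0.   ]
 [-0.001 -0.    -1.   ]]
delta [-111.19689653  187.77664641  110.55012719]
```

Call:
servo_tool:
  deltas:
    - {"x": -0.022,"y": 0.037,"z": 0,"wx": 0,"wy": 0,"wz": 0}
    - {"x": -0.022,"y": 0.037,"z": 0,"wx": 0,"wy": 0,"wz": 0}
    - {"x": -0.022,"y": 0.038,"z": 0,"wx": 0,"wy": 0,"wz": 0}
    - {"x": -0.023,"y": 0.038,"z": 0,"wx": 0,"wy": 0,"wz": 0}
    - {"x": -0.023,"y": 0.038,"z": 0,"wx": 0,"wy": 0,"wz": 0}

```text
time: 1.6
tcp_pos: [544.4, -205.1, 230.7]
ee_rot: [0.997, 0.083, -0.0, -0.0]
ft_force: [0.1, -0.5, -0.2]
gripper_width: 0.997
```

Call:
servo_tool:
  deltas:
    - {"x": 0,"y": 0,"z": 0.04,"wx": 0,"wy": 0,"wz": 0}
    - {"x": 0,"y": 0,"z": 0.04,"wx": 0,"wy": 0,"wz": 0}
    - {"x": 0,"y": 0,"z": 0.04,"wx": 0,"wy": 0,"wz": 0}
    - {"x": 0,"y": 0,"z": 0.03,"wx": 0,"wy": 0,"wz": 0}
    - {"x": 0,"y": 0,"z": 0,"wx": 0,"wy": 0,"wz": 0}

```text
time: 2.1
tcp_pos: [540.5, -201.5, 75.2]
ee_rot: [0.997, 0.083, -0.005, -0.003]
ft_force: [-0.4, 0.5, -0.8]
gripper_width: 1.0
```

```bash
python3 go.py "(544.5,-203,28)"; cat > shot.py <<'E'
import sys,cv2,numpy as np
from bench import viewer
a=viewer.camera("scene")[150:290,150:400];b=viewer.camera("side")[100:290,200:400]
f=lambda i:cv2.resize(cv2.convertScaleAbs(i[:,:,::-1],alpha=1.4),(400,round(400*i.shape[0]/i.shape[1])),interpolation=cv2.INTER_CUBIC)
a,b=f(a),f(b);a=cv2.copyMakeBorder(a,0,b.shape[0]-a.shape[0],0,0,0);cv2.imwrite(sys.argv[1],np.hstack([a,b]))
E
python3 shot.py pics/c1.png
```

```text
2.1 [ 540.5 -201.5   75.2] [-0.4  0.5 -0.8] [-0.48  0.31  1.83 -0.    1.02  0.93] 1.0003039669529445
[[ 0.986  0.165 -0.011]
 [ 0.165 -0.986  0.006]
 [-0.01  -0.008 -1.   ]]
delta [ 4.1675441   2.53258352 47.13804858]
```

View pics/c1.png

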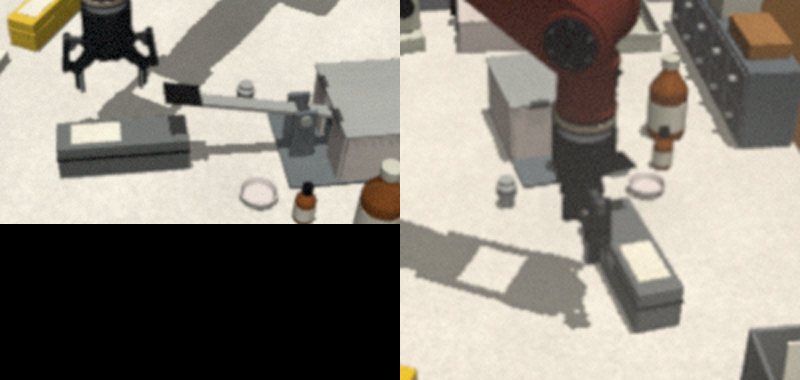

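The fingers, at scene crop (82,85) and (150,78), stand beside the box, which spans (57–188,145). They are clear of the pad at (183,93). Next: lower, then push.

Call:
servo_tool:
  deltas:
    - {"x": 0,"y": 0,"z": 0.016,"wx": 0,"wy": 0,"wz": 0}
    - {"x": 0,"y": 0,"z": 0.016,"wx": 0,"wy": 0,"wz": 0}
    - {"x": 0,"y": 0,"z": 0.015,"wx": 0,"wy": 0,"wz": 0}
    - {"x": 0.01,"y": 0,"z": 0,"wx": 0,"wy": 0,"wz": 0}
    - {"x": 0.01,"y": 0,"z": 0,"wx": 0,"wy": 0,"wz": 0}

```text
time: 2.7
tcp_pos: [565.5, -200.2, 33.5]
ee_rot: [0.997, 0.083, -0.001, -0.0]
ft_force: [-0.3, -0.4, 0.3]
gripper_width: 0.999
```

Call:
servo_tool:
  deltas:
    - {"x": 0.006,"y": 0,"z": 0,"wx": 0,"wy": 0,"wz": 0}
    - {"x": 0.006,"y": 0,"z": 0,"wx": 0,"wy": 0,"wz": 0}
    - {"x": 0.006,"y": 0,"z": 0,"wx": 0,"wy": 0,"wz": 0}
    - {"x": 0.006,"y": 0,"z": 0,"wx": 0,"wy": 0,"wz": 0}
    - {"x": 0.006,"y": 0,"z": 0,"wx": 0,"wy": 0,"wz": 0}

```text
time: 3.2
tcp_pos: [594.0, -195.9, 34.9]
ee_rot: [0.997, 0.083, -0.002, 0.0]
ft_force: [-5.5, -0.4, 3.8]
gripper_width: 1.0
```

Call:
servo_tool:
  deltas:
    - {"x": 0.006,"y": 0,"z": 0,"wx": 0,"wy": 0,"wz": 0}
    - {"x": 0.006,"y": 0,"z": 0,"wx": 0,"wy": 0,"wz": 0}
    - {"x": 0.006,"y": 0,"z": 0,"wx": 0,"wy": 0,"wz": 0}
    - {"x": 0.006,"y": 0,"z": 0,"wx": 0,"wy": 0,"wz": 0}
    - {"x": 0.006,"y": 0,"z": 0,"wx": 0,"wy": 0,"wz": 0}

```text
time: 3.7
tcp_pos: [623.5, -190.9, 34.9]
ee_rot: [0.997, 0.083, -0.002, -0.0]
ft_force: [-5.4, -1.4, 3.6]
gripper_width: 0.998
```

Call:
servo_tool:
  deltas:
    - {"x": -0.008,"y": 0,"z": 0,"wx": 0,"wy": 0,"wz": 0}
    - {"x": 0,"y": 0,"z": 0.018,"wx": 0,"wy": 0,"wz": 0}
    - {"x": 0.004,"y": 0,"z": 0,"wx": 0,"wy": 0,"wz": 0}
    - {"x": 0.006,"y": 0,"z": 0,"wx": 0,"wy": 0,"wz": 0}
    - {"x": 0.006,"y": 0,"z": 0,"wx": 0,"wy": 0,"wz": 0}

```text
time: 4.2
tcp_pos: [631.6, -189.0, 15.3]
ee_rot: [0.997, 0.083, -0.001, -0.0]
ft_force: [-2.1, -0.2, -0.9]
gripper_width: 1.0
```

Call:
servo_tool:
  deltas:
    - {"x": 0.006,"y": 0,"z": 0,"wx": 0,"wy": 0,"wz": 0}
    - {"x": 0.006,"y": 0,"z": 0,"wx": 0,"wy": 0,"wz": 0}
    - {"x": 0.006,"y": 0,"z": 0,"wx": 0,"wy": 0,"wz": 0}
    - {"x": 0.004,"y": 0,"z": 0,"wx": 0,"wy": 0,"wz": 0}
    - {"x": 0.002,"y": 0,"z": 0,"wx": 0,"wy": 0,"wz": 0}

```text
time: 4.7
tcp_pos: [656.6, -185.4, 16.4]
ee_rot: [0.997, 0.083, 0.0, 0.0]
ft_force: [-2.3, -1.0, -1.0]
gripper_width: 0.999
```

```bash
python3 go.py "(544.5,-203,28)"; python3 shot.py pics/c2.png
```

```text
4.7 [ 656.6 -185.4   16.4] [-2.3 -1.  -1. ] [-0.38  0.57  1.58 -0.    0.99  1.03] 0.9987089501680486
[[ 0.986  0.165  0.   ]
 [ 0.165 -0.986 -0.   ]
 [ 0.     0.    -1.   ]]
delta [-113.48560446   -1.12867588  -11.62628509]
```

View pics/c2.png

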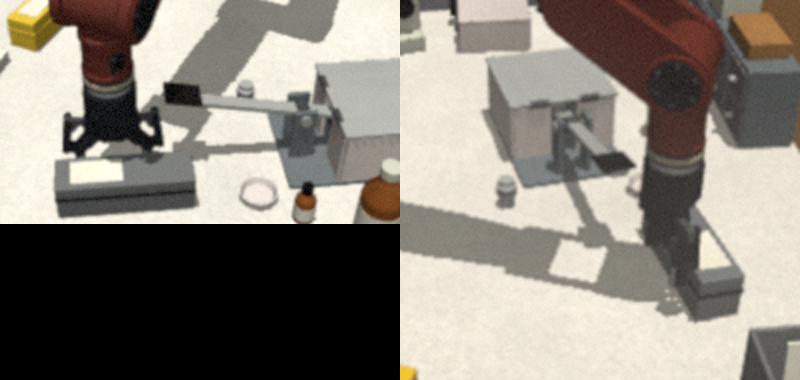

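The box is still parallel and flat, with its left edge about 25 mm clear of the pad. Now I'll back off, rise and shut the fingers.

Call:
servo_tool:
  deltas:
    - {"x": -0.012,"y": 0.005,"z": 0,"wx": 0,"wy": 0,"wz": 0}
    - {"x": 0,"y": 0.005,"z": -0.02,"wx": 0,"wy": 0,"wz": 0}
    - {"x": 0,"y": 0,"z": -0.04,"wx": 0,"wy": 0,"wz": 0}
    - {"x": 0,"y": 0,"z": -0.045,"wx": 0,"wy": 0,"wz": 0}
    - {"x": 0,"y": 0,"z": -0.045,"wx": 0,"wy": 0,"wz": 0}

```text
time: 5.3
tcp_pos: [645.4, -197.9, 168.1]
ee_rot: [0.997, 0.082, 0.001, 0.0]
ft_force: [-0.4, -0.5, -0.0]
gripper_width: 0.997
```

Call:
servo_tool:
  deltas:
    - {"x": 0,"y": 0,"z": -0.02,"wx": 0,"wy": 0,"wz": 0}
    - {"x": 0,"y": 0,"z": 0,"wx": 0,"wy": 0,"wz": 0}
    - {"x": 0,"y": 0,"z": 0,"wx": 0,"wy": 0,"wz": 0}
    - {"x": 0,"y": 0,"z": 0,"wx": 0,"wy": 0,"wz": 0}
    - {"x": 0,"y": 0,"z": 0,"wx": 0,"wy": 0,"wz": 0}
  jaw: 1

```text
time: 5.8
tcp_pos: [644.3, -196.7, 183.4]
ee_rot: [0.997, 0.083, -0.002, -0.001]
ft_force: [0.1, -0.5, 0.1]
gripper_width: 0.146
```

```bash
python3 go.py "(602.5,-89,150)"
```

```text
5.8 [ 644.3 -196.7  183.4] [ 0.1 -0.5  0.1] [-0.4   0.36  1.53  0.    1.26  1.  ] 0.14647763652673684
[[ 0.986  0.165 -0.004]
 [ 0.165 -0.986  0.002]
 [-0.004 -0.003 -1.   ]]
delta [ -23.34116455 -113.07256162   33.80049813]
```

Call:
servo_tool:
  deltas:
    - {"x": -0.008,"y": -0.038,"z": 0,"wx": 0,"wy": 0,"wz": 0}
    - {"x": -0.008,"y": -0.038,"z": 0,"wx": 0,"wy": 0,"wz": 0}
    - {"x": -0.007,"y": -0.037,"z": 0,"wx": 0,"wy": 0,"wz": 0}
    - {"x": 0,"y": 0,"z": 0.02,"wx": 0,"wy": 0,"wz": 0}
    - {"x": 0,"y": 0,"z": 0.014,"wx": 0,"wy": 0,"wz": 0}

```text
time: 6.3
tcp_pos: [603.3, -88.2, 150.1]
ee_rot: [0.996, 0.084, -0.001, -0.0]
ft_force: [0.2, -0.9, -0.5]
gripper_width: 0.001
```

```bash
python3 go.py "(602.5,-89,58)"; python3 shot.py pics/c3.png
```

```text
6.3 [603.3 -88.2 150.1] [ 0.2 -0.9 -0.5] [-0.26  0.27  1.71 -0.    1.16  1.14] 0.0012560894774828692
[[ 0.986  0.167 -0.003]
 [ 0.167 -0.986  0.001]
 [-0.002 -0.001 -1.   ]]
delta [-0.65889506  0.73733935 92.11663174]
```

View pics/c3.png

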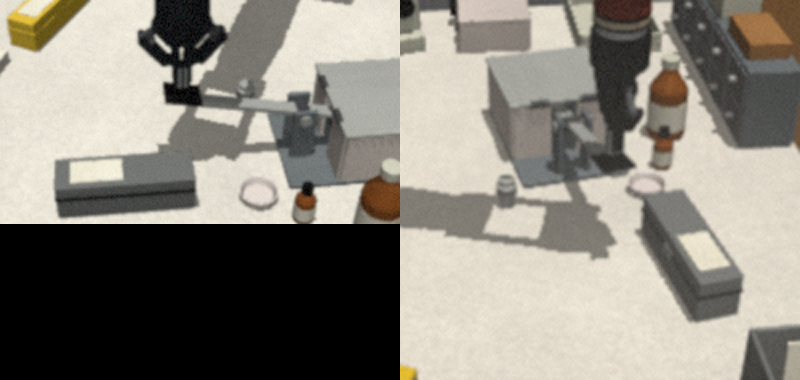

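The shut fingertips are right over the pad (scene crop (182,88)), and the box lies flat and well clear. Pressing.

Call:
servo_tool:
  deltas:
    - {"x": 0,"y": 0,"z": 0.01,"wx": 0,"wy": 0,"wz": 0}
    - {"x": 0,"y": 0,"z": 0.008,"wx": 0,"wy": 0,"wz": 0}
    - {"x": 0,"y": 0,"z": 0.006,"wx": 0,"wy": 0,"wz": 0}
    - {"x": 0,"y": 0,"z": 0.006,"wx": 0,"wy": 0,"wz": 0}
    - {"x": 0,"y": 0,"z": 0.006,"wx": 0,"wy": 0,"wz": 0}

```text
time: 6.9
tcp_pos: [605.9, -93.1, 119.3]
ee_rot: [0.997, 0.083, 0.001, 0.003]
ft_force: [-5.4, -5.2, 11.6]
gripper_width: -0.003
```

Call:
servo_tool:
  deltas:
    - {"x": 0,"y": 0,"z": 0.006,"wx": 0,"wy": 0,"wz": 0}
    - {"x": 0,"y": 0,"z": 0.006,"wx": 0,"wy": 0,"wz": 0}
    - {"x": 0,"y": 0,"z": 0.006,"wx": 0,"wy": 0,"wz": 0}
    - {"x": 0,"y": 0,"z": 0.006,"wx": 0,"wy": 0,"wz": 0}
    - {"x": 0,"y": 0,"z": 0.006,"wx": 0,"wy": 0,"wz": 0}

```text
time: 7.4
tcp_pos: [607.3, -94.1, 89.8]
ee_rot: [0.997, 0.083, 0.002, 0.004]
ft_force: [-2.8, -7.1, 9.1]
gripper_width: -0.0
```

Call:
servo_tool:
  deltas:
    - {"x": 0,"y": 0,"z": 0.006,"wx": 0,"wy": 0,"wz": 0}
    - {"x": 0,"y": 0,"z": 0.005,"wx": 0,"wy": 0,"wz": 0}
    - {"x": 0,"y": 0,"z": 0.004,"wx": 0,"wy": 0,"wz": 0}
    - {"x": 0,"y": 0,"z": 0,"wx": 0,"wy": 0,"wz": 0}
    - {"x": 0,"y": 0,"z": 0,"wx": 0,"wy": 0,"wz": 0}

```text
time: 7.9
tcp_pos: [607.2, -93.6, 74.0]
ee_rot: [0.997, 0.083, 0.002, 0.003]
ft_force: [-0.0, -6.9, 6.7]
gripper_width: -0.005
```

Call:
servo_tool:
  deltas:
    - {"x": 0,"y": 0,"z": 0.005,"wx": 0,"wy": 0,"wz": 0}
    - {"x": 0,"y": 0,"z": 0.005,"wx": 0,"wy": 0,"wz": 0}
    - {"x": 0,"y": 0,"z": 0.004,"wx": 0,"wy": 0,"wz": 0}
    - {"x": 0,"y": 0,"z": 0.003,"wx": 0,"wy": 0,"wz": 0}
    - {"x": 0,"y": 0,"z": 0,"wx": 0,"wy": 0,"wz": 0}

```text
time: 8.4
tcp_pos: [607.1, -92.3, 58.3]
ee_rot: [0.997, 0.083, 0.002, 0.002]
ft_force: [-4.4, -2.8, 14.1]
gripper_width: -0.0
```

Call:
servo_tool:
  deltas:
    - {"x": 0,"y": 0,"z": 0.002,"wx": 0,"wy": 0,"wz": 0}
    - {"x": 0,"y": 0,"z": 0.002,"wx": 0,"wy": 0,"wz": 0}
    - {"x": 0,"y": 0,"z": 0,"wx": 0,"wy": 0,"wz": 0}
    - {"x": 0,"y": 0,"z": 0,"wx": 0,"wy": 0,"wz": 0}
    - {"x": 0,"y": 0,"z": 0,"wx": 0,"wy": 0,"wz": 0}

```text
time: 8.9
tcp_pos: [607.3, -92.3, 57.9]
ee_rot: [0.997, 0.083, 0.001, 0.002]
ft_force: [-11.0, -1.6, 28.4]
gripper_width: -0.004
```

At the stop: z is 57.9 mm and the force has risen to 28 N. I'll check it visually before handing in.

```bash
python3 shot.py pics/c4.png; python3 go.py "(602.5,-89,58)"
```

```text
9.0 [607.3 -92.3  57.9] [-11.4  -1.1  30.3] [-0.26  0.39  1.75 -0.    1.    1.14] -0.004079953135496706
[[ 0.986  0.165  0.003]
 [ 0.165 -0.986 -0.004]
 [ 0.003  0.004 -1.   ]]
delta [-4.1683145  -4.00588973 -0.15632884]
```

View pics/c4.png

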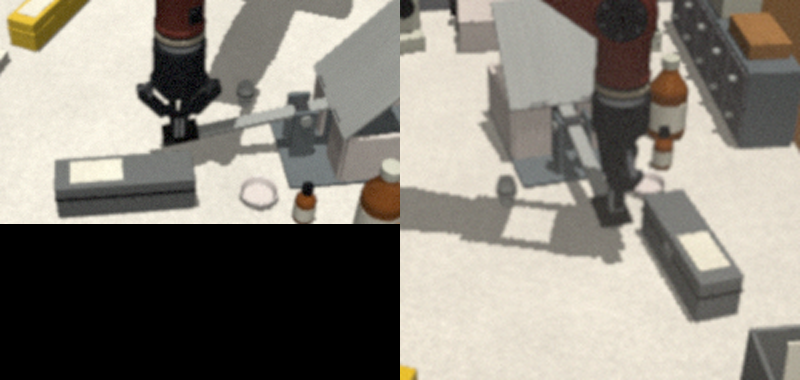

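The flap is wide open (side crop (540,55)). The pad is fully down at (612,210), with a clear gap to the flat box at (690,255). The bystanders in view look unmoved.

```bash
python3 -c "
from bench import hand_in;print(hand_in())"
```

```text
the job is handed in; nothing more can be done
None
```

The slide box is out from under the lever, and I handed the job in with the fingertips holding the pad fully down and the flap open. No verdict was reported.

- **Slide box:** I pushed it about 80 mm sideways with the two open fingers along its long side. It stayed flat, and the last picture shows a clear gap between it and the pad.
- **Lever and flap:** At the end the fingertips were at z = 57.9 mm, against about 58 mm for fully down, pressing with about 30 N against the stop. The last picture shows the flap wide open. I read both from the picture and the arm's position, since the joint angles themselves are not available.
- **Time:** The job took about 9 s of the 38 s allowed.
- **Bystanders:** Those in the final crops (objective, petri dish, dropper and reagent bottle) look unmoved. The mug, slide pack and jar were outside those crops, but the arm's moves stayed well away from them.
- **Deviations:**
  - The first push ran higher on the box than intended (TCP at 35 mm). I backed off and lowered to 16 mm before finishing it.
  - While pressing, the tip drifted about 5 mm sideways but stayed on the pad.

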